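# Slide two used cup lids off the board into the waste tub

### The job

Clear the two used white cup lids away: slide each one along the dark cutting board and push it over the board's left edge so that it drops into the blue waste tub standing below. Keep them sliding on the board rather than picking them up, and leave the other things on the freezer where they are.

Things in the scene. Friction and masses are not known exactly. Their poses are not given: they have to be found in the camera images.
- lid_near_mid (a point): Centre of the used cup lid that starts nearer to the board's left edge (some 0.17 m from it): a round white plastic sip lid, 91 mm across and 15 mm high, about 20 g, lying loose and flat on the board, right way up; it slides easily. The point is half-way up it, 7.5 mm above the board when it lies flat; z is its own axis.
- lid_far_mid (a point): Centre of the used cup lid that starts farther from the board's left edge (some 0.36 m from it, near the board's right edge): a round white plastic sip lid, 91 mm across and 15 mm high, about 20 g, lying loose and flat on the board, right way up; it slides easily. The point is half-way up it, 7.5 mm above the board when it lies flat; z is its own axis.
- board_edge (a point): Middle of the upper left (+y) edge of the dark wooden cutting board. The board is fixed, 360 mm along x, 430 mm along y, its sides parallel to the world axes; its top is flat and level at this point's height (32 mm above the freezer top), so the board spans 180 mm either way in x and 430 mm to -y of this point. Beyond this edge, to +y, there is only the tub below, and elsewhere a drop to the floor.
- tub_rim (a point): Centre of the mouth of the blue plastic waste tub, at rim height (30 mm below the freezer top, 62 mm below the board's top). The tub is rectangular with its sides along x and y, open at the top, 160 mm along x by 220 mm along y outside, 150 by 210 mm inside, 130 mm deep inside; it is fixed, standing on a tall wooden stool in the gap left of the freezer, its near rim reaching under the board's overhanging left edge.
- stone: Grey whetstone, 55 x 150 x 23 mm, loose near the back edge of the board, long side about along y; leave it. Origin: centre of its underside.
- jigger: Double steel jigger, 44 mm across, 74 mm high, standing right of the board; leave it. Origin: centre of its underside.
- pitcher: Small steel milk pitcher, about 69 x 98 mm, 80 mm high, standing right of the board; leave it. Origin: centre of its underside.
- tape: Roll of yellowish adhesive tape lying flat, 96 mm across, 25 mm high, behind on the right; leave it. Origin: centre of its underside.
- tea_glass: Small clear tea glass, 62 mm across, 63 mm high, at the right; leave it. Origin: centre of its underside.
- sugar: Bamboo box of sugar sticks, 60 x 68 mm, 92 mm high, standing behind the board; leave it. Origin: centre of its underside.

How it is judged:
By the outcome, as a careful person would: the job done as asked, in the order asked, and still so for the second after the job is handed in, with the robot touching nothing.
It also fails if it takes over 48 s, if anything falls off the work surface, if the arm or the gripper's body presses on something with over 40 N, if the wrist force passes 120 N, or if a joint passes its speed limit or range.

### The arm

A 6-joint arm with a two-finger parallel gripper is mounted at the origin on a cart in front of the work surface, level with it; the furniture and walls round the work are solid. World frame = base frame: x ahead of the robot, y to its left, z up, the work surface at z = 0. Lengths are in mm, angles in rad, forces in N, time in s.
With the tool pointing down it reaches from about 275 to 1000 mm from the base axis. Payload 8.4 kg.
Tool frame: the origin (TCP) lies midway between the tips of the shut fingers; the grasp point (between the pads) lies 19 mm behind it; z points along the fingers, y is the line along which they close (so a half turn about z gives the same grasp; the last joint's range is limited). The gripper opens to 85 mm and grips with 20 to 120 N. Pads are 22 mm wide; open, the fingers measure 114 mm over their backs; the gripper's body (76 mm by 85 mm) begins 54 mm behind the grasp point. The pads swing forward as they close: fully open they stand 13 mm farther back than shut.
Start: joints at [-1.177, 0.353, 1.633, -0, 1.155, -0.002], TCP at [240.965, -576.683, 231.281] pointing down, gripper open.
Joint ranges: [-2.63, 2.63], [-0.92, 2.1], [0.06, 2.66], [-1.3, 4.44], [0, 2.69], [-3.02, 3.02]. Speed limits (rad/s): [2.22, 2.22, 2.79, 3.14, 3.14, 3.14].

### API

Orientations are given as [roll, pitch, yaw] about the fixed x, y, z axes, in that order (R = Rz(yaw) Ry(pitch) Rx(roll)).
In Python, from rig import telemetry, optics, r gives the robot as it stands.
- The arm moves only by the tool play_rows, never from a script. Its arguments are lists of equal length, an entry for each row: "dp": the shift along the tool's x, y, z in units of 40 mm (1.0 is 40 mm), a list of three; "rot": the turn, a rotation vector about the tool's x, y, z in units of 6 degrees (1.0 is 6 degrees), a list of three. In form: {"dp": [[tx, ty, tz], ...], "rot": [[ax, ay, az], ...]}. A call has 1 to 5 rows; each row is the pose to reach, as a shift and turn from the pose commanded when the call began, along the tool's axes at that moment; what a row does not reach only later rows make up. A row lasts 1/12 s, in which the tool goes at most 41.7 mm and 7.16 degrees, less where a joint would pass 70% of its speed; a pose out of reach is approached as far as the arm can. A call with a gripper value outside its range is refused whole. "fingers" is the opening, from 0 (shut) to 1 (fully open), set as the call begins (left out, the last holds). The fingers move at their own pace and stop on an object; "grip_force" is the grip in N (left out, the last holds). Time passes only in rows, so rows that repeat a pose let the fingers close. It gives the time, the measured TCP pose, the force, the opening and the grip force at its end, in the units of the state.
- telemetry.sense(): the state, without advancing time (a new reading comes with each control period).
- optics.grab_frame(name): name is "scene" or "side" or "wrist"; returns a dict with "color" (480x640x3 uint8, red, green, blue), "mtx" (3x3 intrinsics, pixels), "R" (3x3) and "t" (3): a world point X has camera coordinates R X + t; the wrist camera has in their place "mount" (4x4, takes a point from camera to tool coordinates, whose origin is the TCP and whose axes are the flange's). Camera axes: x right, y down, z forward; pixel columns grow to the right and rows downward; lengths in mm; the calibration is good to about 2 mm. A picture is of the moment at which its call begins: read the wrist's pose just before it. There is no depth.
- r.sign_off(): hands the job in; it is judged then, once.
The state is a dict: "clock": time; "qpos": joint angles; "qvel": joint speeds; "joint_efforts": joint torques, N m; "eef_pos": TCP position; "tcp_rot": TCP orientation; "contact_force": force on the tool from outside, world axes, zero at the start; "wrist_torque": the same for the moment, N m; "opening": opening from 0.0 (shut) to 1.0 (fully open); "grasp_force": force on a finger pad.
Only numpy, scipy, OpenCV 4.12 (cv2) and the standard library are available. Lean on these libraries where they do the work, as an engineer would, in place of code of your own. Each camera call takes 0.05 s, during which the arm holds its last target. There are 200 camera calls.

## Working session

There is one attempt and no reset: what is moved stays moved. The work goes in short steps, Python scripts to look and compute and a tool call to move; the robot and the scene stay as the last step left them, time stands still between calls to the robot, and variables do not carry over. Pictures are saved under pics/ and viewed, at most 10 in all, crops included, and the job is handed in when it is done.

Besides the shell and the picture viewer there is one more tool, called in YAML: its name, and indented under it one key for each argument. play_rows: Moves the arm, as the interface text tells. Its arguments: {"type":"object","properties":{"dp":{"type":"array"},"rot":{"type":"array"},"fingers":{"type":"number"},"grip_force":{"type":"number"}},"required":["dp","rot"]}

```bash
mkdir -p pics
python3 - <<'E'
from rig import telemetry, optics, r
import cv2,numpy as np
print(telemetry.sense())
for n in("scene","side"):
    f=optics.grab_frame(n); cv2.imwrite(f"pics/{n}0.png",f["color"][:,:,::-1]); np.savez(f"{n}.npz",**f)
    print(n,f["mtx"],f["R"],f["t"], -f["R"].T@f["t"])
E
```

```text
{'clock': 0.0, 'qpos': array([-1.17740430e+00,  3.53662073e-01,  1.63412824e+00,  1.17186078e-05,
        1.15518556e+00, -2.39872581e-03]), 'qvel': array([ 5.03380841e-04,  9.25618750e-04, -7.97580996e-04, -1.83226475e-03,
       -1.94281400e-05,  1.21757677e-03]), 'joint_efforts': array([ 1.56408398e-03, -6.05258989e+01, -3.42071486e+01,  1.84361775e-04,
        9.28558235e-03, -8.57036554e-06]), 'eef_pos': array([ 240.78570495, -576.24796386,  230.5555011 ]), 'tcp_rot': array([-3.14020946e+00, -1.40323756e-05,  3.95786000e-01]), 'contact_force': array([ 0.0428428 , -0.86427202, -0.31436281]), 'wrist_torque': array([-0.03712153,  0.06406997,  0.01452608]), 'grasp_force': 0.0, 'opening': 0.9989551781925788}
scene [[563.55401058   0.         327.59146653]
 [  0.         563.55401058 242.20874824]
 [  0.           0.           1.        ]] [[-0.54424085 -0.8388318   0.01277153]
 [-0.50168949  0.31322323 -0.80634909]
 [ 0.67239092 -0.44525546 -0.59130198]] [ 447.96609233  293.04434071 1087.5600383 ] [-340.44678388  768.22195055  873.65122585]
side [[435.96734411   0.         309.87150502]
 [  0.         435.96734411 243.12089429]
 [  0.           0.           1.        ]] [[-0.98790709 -0.15493081  0.00600135]
 [-0.09978041  0.60566438 -0.78943937]
 [ 0.11867368 -0.78049158 -0.6137992 ]] [615.62470403  30.22411119 981.54496757] [494.7122352  843.16114411 622.63704184]
```

View pics/scene0.png

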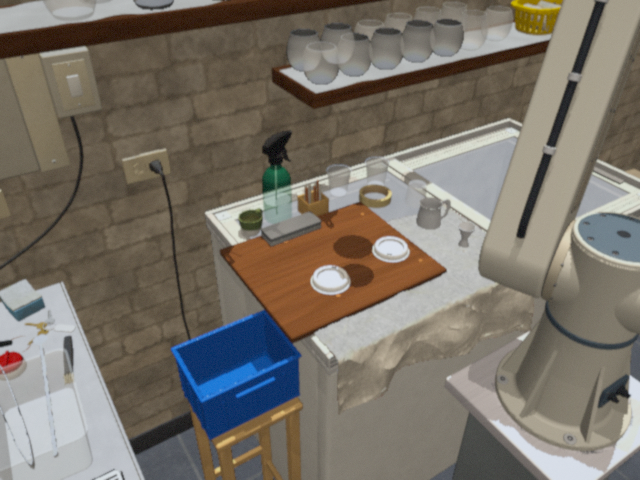

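View pics/side0.png

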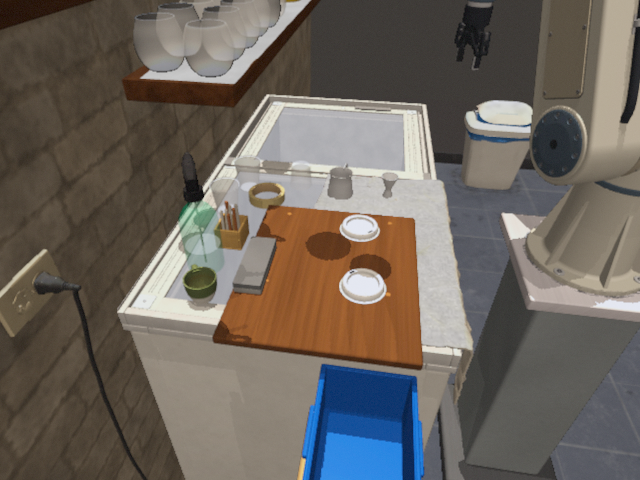

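The side view shows the near lid at about (363,286) and the far lid at (360,228). The board's left edge runs from (221,340) to (421,357), and the tub mouth spans columns 320–417. In the scene view the lids are at (330,279) and (391,248).

```bash
cat > h.py <<'E'
import numpy as np,cv2
def ray(f,uv,z):
    d=f["R"].T@np.linalg.inv(f["mtx"])@np.array([*uv,1.]); c=-f["R"].T@f["t"]
    return (c+d*(z-c[2])/d[2]).round(1)
def lids(f,boxes,z=40):
    hsv=cv2.cvtColor(f["color"],cv2.COLOR_RGB2HSV); out=[]
    for (x0,y0,x1,y1) in boxes:
        m=np.zeros(hsv.shape[:2],np.uint8)
        m[y0:y1,x0:x1]=cv2.inRange(hsv,(0,0,120),(180,80,255))[y0:y1,x0:x1]
        cs=cv2.findContours(m,0,2)[0]
        if not cs: continue
        c=max(cs,key=cv2.contourArea)
        e=cv2.fitEllipse(cv2.convexHull(c)); P=np.array([ray(f,p[0],z) for p in cv2.convexHull(c)])
        out.append((np.round(e[0],1),cv2.contourArea(c),ray(f,e[0],z),np.ptp(P,axis=0)))
    return out
E
python3 - <<'E'
from h import *
S=dict(np.load("side.npz"));C=dict(np.load("scene.npz"))
for o in lids(S,[(330,262,396,308),(334,210,386,245)]): print("side",*o)
for o in lids(C,[(302,258,358,300),(366,232,416,266)]): print("scene",*o)
for p in [(221,340),(421,357),(414,216),(265,207)]: print("board",p,ray(S,p,32))
for p in [(222,251),(291,333),(444,268),(362,206)]: print("board scene",p,ray(C,p,32))
for p in [(320,367),(417,375)]: print("tub",p,ray(S,p,-30))
for p in [(174,347),(265,314),(300,358),(196,412)]: print("tub sc",p,ray(C,p,-30))
for p in [(235,290),(264,292),(277,239),(251,238)]: print("stone",ray(S,p,55))
h=cv2.cvtColor(S["color"],cv2.COLOR_RGB2HSV)
im=np.vstack([cv2.resize(S["color"][190:480,200:480],None,fx=2,fy=2,interpolation=2)])
cv2.imwrite("pics/s1.png",im[:,:,::-1])
E
```

```text
side [362.4 286. ] 1302.0 [486.1 219.2  40. ] [ 91.3 102.6   0. ]
side [359.6 214.5] 972.5 [507.8 -26.6  40. ] [122.2 135.2   0. ]
scene [330.  279.9] 921.5 [481.9 215.5  40. ] [104.5  97.5   0. ]
scene [390.5 249.1] 773.0 [501.1  24.5  40. ] [106.3 101.    0. ]
board (221, 340) [717.3 384.1  32. ]
board (421, 357) [379.8 365.6  32. ]
board (414, 216) [378.2 -53.6  32. ]
board (265, 207) [740.7 -33.3  32. ]
board scene (222, 251) [723.7 375.1  32. ]
board scene (291, 333) [390.3 371.5  32. ]
board scene (444, 268) [382.1 -44.7  32. ]
board scene (362, 206) [708.5 -38.9  32. ]
tub (320, 367) [547.2 366.5 -30. ]
tub (417, 375) [376.4 356.  -30. ]
tub sc (174, 347) [542.2 576.  -30. ]
tub sc (265, 314) [528.8 362.6 -30. ]
tub sc (300, 358) [370.4 362.9 -30. ]
tub sc (196, 412) [359.3 600.9 -30. ]
stone [719.9 284.4  55. ]
stone [665.4 280.9  55. ]
stone [676.3 118.6  55. ]
stone [732.2 124.2  55. ]
```

View pics/s1.png

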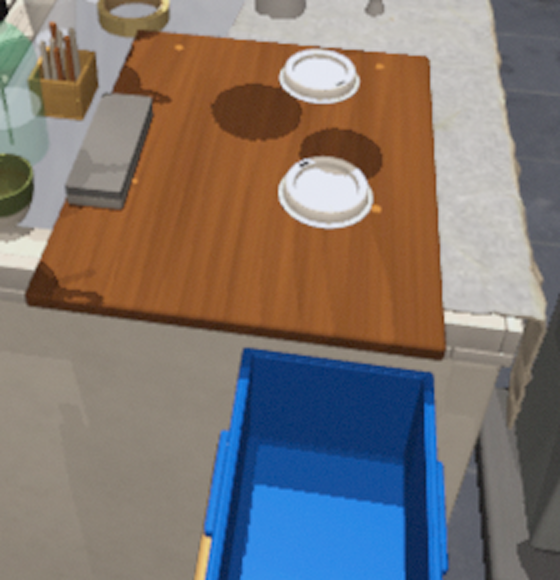

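play_rows:
  dp:
    - [12.4, -14, 1]
    - [12.4, -14, 1]
    - [12.4, -14, 1]
    - [12.4, -14, 1]
    - [12.4, -14, 1]
  rot:
    - [0, 0, -11.2]
    - [0, 0, -11.2]
    - [0, 0, -11.2]
    - [0, 0, -11.2]
    - [0, 0, -11.2]
  fingers: 0.6

```text
clock: 0.52
eef_pos: [308.1, -377.9, 219.7]
tcp_rot: [-3.141, -0.0, 1.026]
contact_force: [0.8, 0.0, -0.1]
opening: 0.6
grasp_force: 0.0
```

```bash
cat >> h.py <<'E'
from scipy.spatial.transform import Rotation as Ro
def go(x,y,z,yaw=np.pi/2):
    from rig import telemetry
    s=telemetry.sense(); R=Ro.from_euler('xyz',s["tcp_rot"])
    d=R.inv().apply(np.array([x,y,z])-s["eef_pos"])/40
    w=(R.inv()*Ro.from_euler('xyz',[np.pi,0,yaw])).as_rotvec(degrees=True)/6
    print("t",s["clock"],s["eef_pos"].round(1),s["tcp_rot"].round(3),"F",s["contact_force"].round(1),"op",s["opening"],"dp",d.round(2),"rot",w.round(2))
E
python3 - <<'E'
from h import *
go(480,130,150)
S=dict(np.load("side.npz"));C=dict(np.load("scene.npz"))
for o in lids(S,[(334,214,386,242)]): print("side",*o)
for p in [(388,196)]: print("jigger",ray(S,p,0))
for p in [(341,197)]: print("pitcher",ray(S,p,0))
E
```

```text
t 0.5167 [ 308.1 -377.9  219.7] [-3.141 -0.     1.026] F [ 0.8  0.  -0.1] op 0.5996392151096952 dp [13.09 -2.9   1.75] rot [-0.  -0.  -5.2]
side [359.4 228. ] 844.0 [504.7  28.4  40. ] [ 90.7 108.4   0. ]
jigger [ 438.5 -188.3    0. ]
pitcher [ 563.7 -162.3    0. ]
```

play_rows:
  dp:
    - [13.1, -2.9, 1.7]
    - [13.1, -2.9, 1.7]
    - [13.1, -2.9, 1.7]
    - [13.1, -2.9, 1.7]
    - [13.1, -2.9, 1.7]
  rot:
    - [0, 0, -5.2]
    - [0, 0, -5.2]
    - [0, 0, -5.2]
    - [0, 0, -5.2]
    - [0, 0, -5.2]

```text
clock: 0.93
eef_pos: [375.6, -182.5, 193.8]
tcp_rot: [3.141, 0.0, 1.572]
contact_force: [1.6, -0.3, 0.6]
opening: 0.597
grasp_force: 0.0
```

```bash
python3 -c "
from h import *
go(480,130,130)"
```

```text
t 0.9333 [ 375.6 -182.5  193.8] [3.141 0.    1.572] F [ 1.6 -0.3  0.6] op 0.5971634107447574 dp [7.81 2.62 1.59] rot [0.   0.   0.01]
```

play_rows:
  dp:
    - [7.8, 2.6, 1]
    - [7.8, 2.6, 1]
    - [7.8, 2.6, 1]
    - [7.8, 2.6, 1]
    - [7.8, 2.6, 1]
  rot:
    - [0, 0, 0]
    - [0, 0, 0]
    - [0, 0, 0]
    - [0, 0, 0]
    - [0, 0, 0]

```text
clock: 1.35
eef_pos: [442.1, 13.5, 168.6]
tcp_rot: [3.141, 0.0, 1.565]
contact_force: [1.8, -0.7, 0.6]
opening: 0.597
grasp_force: 0.0
```

play_rows:
  dp:
    - [2.7, 0.9, 0.5]
    - [2.7, 0.9, 0.5]
    - [2.7, 0.9, 0.5]
    - [2.7, 0.9, 0.5]
    - [2.7, 0.9, 0.5]
  rot:
    - [0, 0, 0]
    - [0, 0, 0]
    - [0, 0, 0]
    - [0, 0, 0]
    - [0, 0, 0]

```text
clock: 1.77
eef_pos: [478.4, 120.5, 148.1]
tcp_rot: [-3.14, 0.0, 1.569]
contact_force: [-0.0, -0.8, -0.8]
opening: 0.599
grasp_force: 0.0
```

Run:
```python
from h import *
from rig import optics
go(480,123,60)
f=optics.grab_frame("wrist"); cv2.imwrite("pics/w1.png",f["color"][:,:,::-1]); np.savez("w1.npz",**f); print(f["mount"].round(3),f["mtx"])
```

```text
t 1.7667 [478.4 120.5 148.1] [-3.14   0.     1.569] F [-0.  -0.8 -0.8] op 0.5987034391695998 dp [0.06 0.04 2.2 ] rot [-0.01  0.   -0.02]
[[ 1.00000e-03 -9.52000e-01 -3.07000e-01  7.93260e+01]
 [ 1.00000e+00  1.00000e-03  0.00000e+00  6.27000e-01]
 [ 0.00000e+00 -3.07000e-01  9.52000e-01 -1.41852e+02]
 [ 0.00000e+00  0.00000e+00  0.00000e+00  1.00000e+00]] [[384.24488312   0.         314.31680445]
 [  0.         384.24488312 238.36675602]
 [  0.           0.           1.        ]]
```

View pics/w1.png

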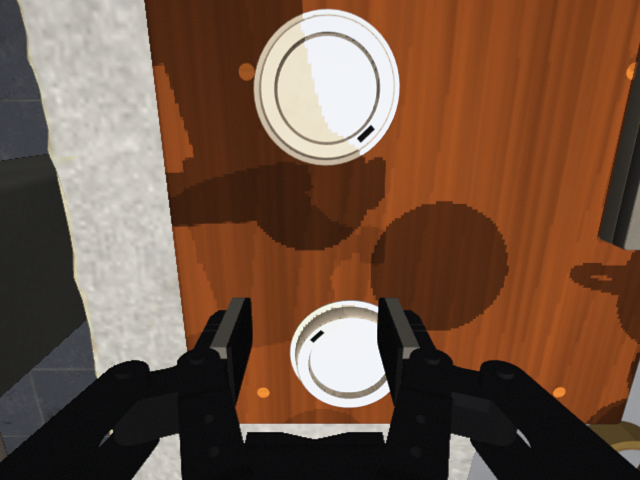

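The wrist view has up as +y and right as +x. The near lid is at (327,87) and the far lid at (347,353), between and beneath the fingers, whose tips are at (240,298) and (390,298).

```bash
cat >> h.py <<'E'
def wray(f,s,uv,z):
    R=Ro.from_euler('xyz',s["tcp_rot"]).as_matrix(); M=f["mount"]
    d=R@M[:3,:3]@np.linalg.inv(f["mtx"])@np.array([*uv,1.]); c=s["eef_pos"]+R@M[:3,3]
    return (c+d*(z-c[2])/d[2]).round(1)
E
python3 - <<'E'
from h import *
from rig import telemetry
s=telemetry.sense(); f=dict(np.load("w1.npz"))
for p in [(327,87),(327,10),(327,164),(254,87),(400,87)]: print("near",p,wray(f,s,p,40))
print("near rim base", wray(f,s,(327,87),36))
for p in [(348,353)]: print("far",p,wray(f,s,p,36))
for p in [(186,340),(320,424)]: print("board",p,wray(f,s,p,32))
E
```

```text
near (327, 87) [486.5 214.3  40. ]
near (327, 10) [486.1 255.5  40. ]
near (327, 164) [486.8 168.1  40. ]
near (254, 87) [442.2 214.4  40. ]
near (400, 87) [530.7 214.2  40. ]
near rim base [486.6 214.6  36. ]
far (348, 353) [504.2  23.8  36. ]
board (186, 340) [379.2  32.8  32. ]
board (320, 424) [482.9 -48.1  32. ]
```

play_rows:
  dp:
    - [0, 0.15, 0.8]
    - [0, 0.15, 1.6]
    - [0, 0.15, 2.4]
    - [0, 0.15, 2.4]
    - [0, 0.15, 2.4]
  rot:
    - [0, 0, 0]
    - [0, 0, 0]
    - [0, 0, 0]
    - [0, 0, 0]
    - [0, 0, 0]

```text
clock: 2.23
eef_pos: [483.0, 117.7, 52.2]
tcp_rot: [-3.138, 0.001, 1.564]
contact_force: [0.3, -0.3, 0.6]
opening: 0.597
grasp_force: 0.0
```

play_rows:
  dp:
    - [0, 0, 0.1]
    - [0, 0, 0.2]
    - [0, 0, 0.3]
    - [0, 0, 0.35]
    - [0, 0, 0.35]
  rot:
    - [0, 0, 0]
    - [0, 0, 0]
    - [0, 0, 0]
    - [0, 0, 0]
    - [0, 0, 0]

```text
clock: 2.65
eef_pos: [484.8, 119.2, 39.1]
tcp_rot: [3.141, -0.0, 1.565]
contact_force: [-0.6, -0.3, 0.3]
opening: 0.601
grasp_force: 0.0
```

Run:
```python
from h import *
from rig import optics
go(480,123,60)
f=optics.grab_frame("side"); 
cv2.imwrite("pics/s2.png",cv2.resize(f["color"][180:340,250:450],None,fx=4,fy=4)[:600,:,::-1])
```

```text
t 2.65 [484.8 119.2  39.1] [ 3.141 -0.     1.565] F [-0.6 -0.3  0.3] op 0.601231038084063 dp [ 0.09 -0.12 -0.52] rot [ 0.01 -0.   -0.05]
```

View pics/s2.png

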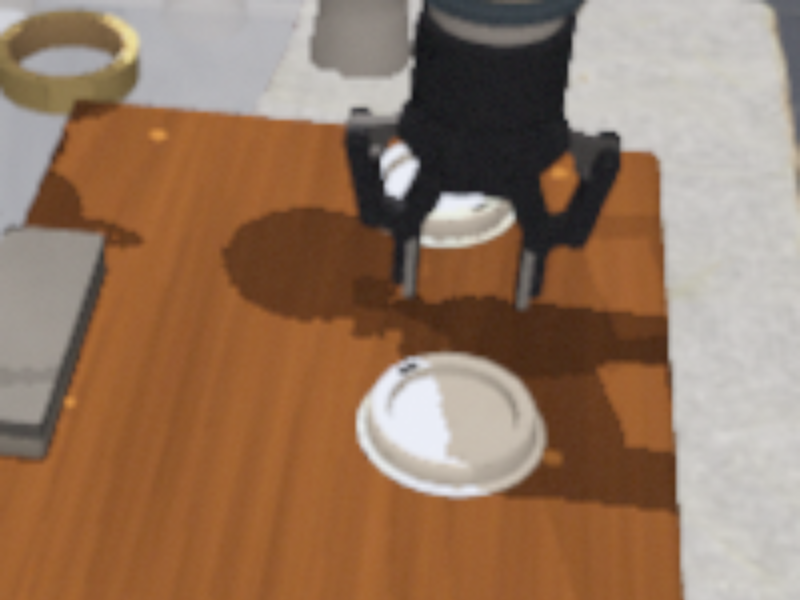

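The open fingers stand behind the near lid, with tips at about (405,295) and (525,305) in the crop. They are still slightly above the board, so I'll feel for it.

play_rows:
  dp:
    - [0, 0, 0.03]
    - [0, 0, 0.07]
    - [0, 0, 0.1]
    - [0, 0, 0.1]
    - [0, 0, 0.1]
  rot:
    - [0, 0, 0]
    - [0, 0, 0]
    - [0, 0, 0]
    - [0, 0, 0]
    - [0, 0, 0]

```text
clock: 3.12
eef_pos: [484.6, 119.2, 34.7]
tcp_rot: [-3.141, 0.0, 1.565]
contact_force: [-0.1, 0.3, -0.2]
opening: 0.602
grasp_force: 0.0
```

play_rows:
  dp:
    - [0, 0, 0.03]
    - [0, 0, 0.06]
    - [0, 0, 0.06]
  rot:
    - [0, 0, 0]
    - [0, 0, 0]
    - [0, 0, 0]

```text
clock: 3.37
eef_pos: [484.5, 119.2, 32.2]
tcp_rot: [-3.141, 0.0, 1.565]
contact_force: [1.1, 0.3, -0.3]
opening: 0.598
grasp_force: 0.0
```

play_rows:
  dp:
    - [0, 0, 0.03]
    - [0, 0, 0.06]
    - [0, 0, 0.06]
  rot:
    - [0, 0, 0]
    - [0, 0, 0]
    - [0, 0, 0]

```text
clock: 3.62
eef_pos: [484.5, 119.1, 29.8]
tcp_rot: [-3.141, 0.0, 1.565]
contact_force: [0.0, 0.2, -0.8]
opening: 0.6
grasp_force: 0.0
```

play_rows:
  dp:
    - [0.2, 0, -0.02]
    - [0.4, 0, -0.02]
    - [0.6, 0, -0.02]
    - [0.8, 0, -0.02]
    - [1.0, 0, -0.02]
  rot:
    - [0, 0, 0]
    - [0, 0, 0]
    - [0, 0, 0]
    - [0, 0, 0]
    - [0, 0, 0]

```text
clock: 4.03
eef_pos: [484.9, 160.3, 30.9]
tcp_rot: [3.141, -0.0, 1.566]
contact_force: [-0.2, 0.2, 0.2]
opening: 0.597
grasp_force: 0.0
```

play_rows:
  dp:
    - [0.2, -0.02, 0]
    - [0.4, -0.05, 0]
    - [0.6, -0.08, 0]
    - [0.8, -0.12, 0]
    - [1.0, -0.15, 0]
  rot:
    - [0, 0, 0]
    - [0, 0, 0]
    - [0, 0, 0]
    - [0, 0, 0]
    - [0, 0, 0]

```text
clock: 4.45
eef_pos: [478.8, 200.0, 30.8]
tcp_rot: [-3.141, 0.0, 1.565]
contact_force: [0.8, 0.3, -0.3]
opening: 0.601
grasp_force: 0.1
```

Run:
```python
from h import *
from rig import optics
go(457,385,31)
f=optics.grab_frame("side"); 
cv2.imwrite("pics/s3.png",cv2.resize(f["color"][180:400,250:450],None,fx=2.7,fy=2.7)[:,:,::-1])
```

```text
t 4.45 [478.8 200.   30.8] [-3.141  0.     1.565] F [ 0.8  0.3 -0.3] op 0.6010713617865171 dp [ 4.62 -0.57 -0.01] rot [-0.    0.   -0.05]
```

View pics/s3.png

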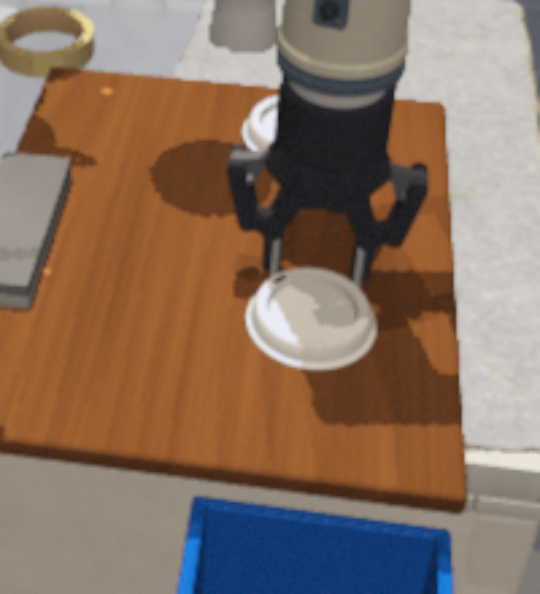

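The near lid sits flat in the cradle between the fingers at (312,318) in the crop, and the tub mouth spans columns 195–450. I'll keep pushing.

play_rows:
  dp:
    - [0.25, -0.03, 0]
    - [0.5, -0.06, 0]
    - [0.75, -0.09, 0]
    - [1.0, -0.12, 0]
    - [1.25, -0.15, 0]
  rot:
    - [0, 0, 0]
    - [0, 0, 0]
    - [0, 0, 0]
    - [0, 0, 0]
    - [0, 0, 0]

```text
clock: 4.92
eef_pos: [473.2, 250.4, 30.8]
tcp_rot: [3.142, -0.0, 1.565]
contact_force: [0.4, -0.4, -0.5]
opening: 0.596
grasp_force: 0.1
```

play_rows:
  dp:
    - [0.25, -0.03, 0]
    - [0.5, -0.06, 0]
    - [0.75, -0.09, 0]
    - [1.0, -0.12, 0]
    - [1.25, -0.15, 0]
  rot:
    - [0, 0, 0]
    - [0, 0, 0]
    - [0, 0, 0]
    - [0, 0, 0]
    - [0, 0, 0]

```text
clock: 5.33
eef_pos: [467.5, 300.3, 30.8]
tcp_rot: [3.142, -0.0, 1.565]
contact_force: [1.0, 0.6, 0.9]
opening: 0.6
grasp_force: 0.1
```

Run:
```python
from h import *
from rig import optics
go(457,392,31)
f=optics.grab_frame("side"); 
cv2.imwrite("pics/s4.png",cv2.resize(f["color"][220:480,250:450],None,fx=2.3,fy=2.3)[:,:,::-1])
```

```text
t 5.3333 [467.5 300.3  30.8] [ 3.142 -0.     1.565] F [1.  0.6 0.9] op 0.5998015964193288 dp [ 2.29 -0.28 -0.  ] rot [ 0.   -0.   -0.05]
```

View pics/s4.png

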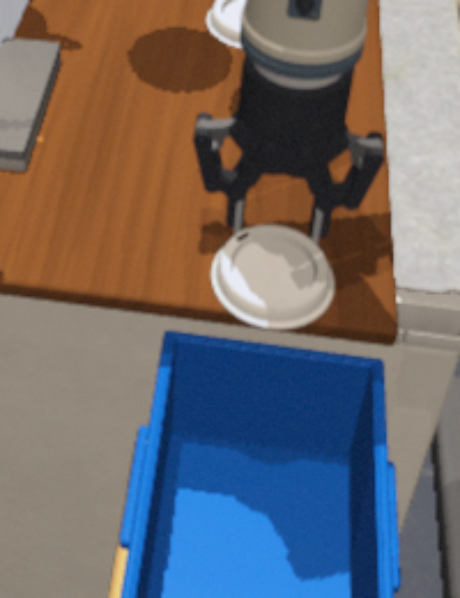

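The lid is reaching the edge at (272,275) in the crop, well within the tub's mouth (columns 172–380). Next is the push over.

play_rows:
  dp:
    - [0.3, -0.04, 0]
    - [0.6, -0.08, 0]
    - [0.95, -0.12, 0]
    - [1.3, -0.16, 0]
    - [1.65, -0.2, 0]
  rot:
    - [0, 0, 0]
    - [0, 0, 0]
    - [0, 0, 0]
    - [0, 0, 0]
    - [0, 0, 0]

```text
clock: 5.8
eef_pos: [459.8, 366.9, 30.9]
tcp_rot: [3.141, -0.0, 1.565]
contact_force: [0.1, 0.4, 1.6]
opening: 0.6
grasp_force: 0.3
```

play_rows:
  dp:
    - [0.35, -0.03, 0]
    - [0.7, -0.05, 0]
    - [0.8, -0.05, 0]
    - [0.8, -0.05, 0]
    - [0.8, -0.05, 0]
  rot:
    - [0, 0, 0]
    - [0, 0, 0]
    - [0, 0, 0]
    - [0, 0, 0]
    - [0, 0, 0]

```text
clock: 6.22
eef_pos: [457.9, 397.3, 30.6]
tcp_rot: [-3.141, 0.0, 1.566]
contact_force: [-0.1, -0.9, -0.4]
opening: 0.6
grasp_force: 0.0
```

Run:
```python
from h import *
from rig import optics
go(504,-55,140)
f=optics.grab_frame("side"); 
cv2.imwrite("pics/s5.png",cv2.resize(f["color"][220:480,250:450],None,fx=2.3,fy=2.3)[:,:,::-1])
```

```text
t 6.2167 [457.9 397.3  30.6] [-3.141  0.     1.566] F [-0.1 -0.9 -0.4] op 0.6002464175947939 dp [-11.3    1.21  -2.73] rot [-0.    0.   -0.05]
```

View pics/s5.png

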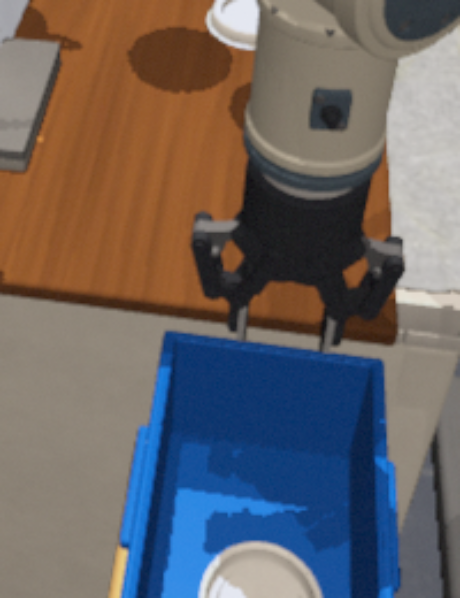

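The near lid lies in the tub at (262,575) in the crop. Next I lift and go behind the far lid.

play_rows:
  dp:
    - [0, 0, -1]
    - [0, 0, -2]
    - [-1, 0.1, -2.7]
    - [-2, 0.2, -2.7]
    - [-3, 0.3, -2.7]
  rot:
    - [0, 0, 0]
    - [0, 0, 0]
    - [0, 0, 0]
    - [0, 0, 0]
    - [0, 0, 0]

```text
clock: 6.68
eef_pos: [470.2, 279.7, 141.1]
tcp_rot: [3.138, -0.002, 1.567]
contact_force: [0.7, 0.1, -0.1]
opening: 0.597
grasp_force: 0.0
```

play_rows:
  dp:
    - [-1, 0.1, 0]
    - [-2, 0.2, 0]
    - [-3, 0.3, 0]
    - [-4, 0.4, 0]
    - [-5, 0.5, 0]
  rot:
    - [0, 0, 0]
    - [0, 0, 0]
    - [0, 0, 0]
    - [0, 0, 0]
    - [0, 0, 0]

```text
clock: 7.1
eef_pos: [487.4, 77.8, 138.9]
tcp_rot: [-3.142, 0.0, 1.565]
contact_force: [1.0, -0.8, -0.6]
opening: 0.6
grasp_force: 0.0
```

```bash
python3 -c "
from h import *
go(504,-58,110)"
```

```text
t 7.1 [487.4  77.8 138.9] [-3.142  0.     1.565] F [ 1.  -0.8 -0.6] op 0.600394028897925 dp [-3.39  0.43  0.72] rot [-0.    0.   -0.06]
```

play_rows:
  dp:
    - [-1, 0.1, 0]
    - [-2, 0.2, 0]
    - [-3, 0.35, 0]
    - [-3.35, 0.42, 0]
    - [-3.35, 0.42, 0]
  rot:
    - [0, 0, 0]
    - [0, 0, 0]
    - [0, 0, 0]
    - [0, 0, 0]
    - [0, 0, 0]

```text
clock: 7.52
eef_pos: [504.1, -57.4, 138.9]
tcp_rot: [3.141, 0.001, 1.561]
contact_force: [-1.0, -0.7, 0.0]
opening: 0.604
grasp_force: 0.0
```

Run:
```python
from h import *
from rig import optics,telemetry
go(504,-57,31)
s=telemetry.sense(); f=optics.grab_frame("wrist"); np.savez("w2.npz",**f)
h=cv2.cvtColor(f["color"],cv2.COLOR_RGB2HSV); m=cv2.inRange(h,(0,0,110),(180,90,255)); m[290:]=0; m[:,:180]=0; m[:,500:]=0
c=max(cv2.findContours(m,0,2)[0],key=cv2.contourArea); x,y,w,hh=cv2.boundingRect(c); print(x,y,w,hh,wray(f,s,(x+w/2,y+hh/2),36))
```

```text
t 7.5167 [504.1 -57.4 138.9] [3.141e+00 1.000e-03 1.561e+00] F [-1.  -0.7  0. ] op 0.6041627092428608 dp [ 0.01 -0.    2.7 ] rot [ 0.    0.01 -0.1 ]
180 222 320 68 [522.2 -70.   36. ]
```

play_rows:
  dp:
    - [0, 0, 0.9]
    - [0, 0, 1.7]
    - [0, 0, 2.3]
    - [0, 0, 2.6]
    - [0, 0, 2.7]
  rot:
    - [0, 0, 0]
    - [0, 0, 0]
    - [0, 0, 0]
    - [0, 0, 0]
    - [0, 0, 0]

```text
clock: 7.98
eef_pos: [501.9, -52.4, 28.6]
tcp_rot: [-3.137, -0.001, 1.566]
contact_force: [-4.3, 1.7, 15.5]
opening: 0.601
grasp_force: 7.9
```

play_rows:
  dp:
    - [0, 0, 0]
    - [0.1, 0, 0]
    - [0.3, 0, 0]
    - [0.5, 0, 0]
    - [0.7, 0, 0]
  rot:
    - [0, 0, 0]
    - [0, 0, 0]
    - [0, 0, 0]
    - [0, 0, 0]
    - [0, 0, 0]

```text
clock: 8.4
eef_pos: [504.8, -24.6, 31.5]
tcp_rot: [3.14, -0.0, 1.565]
contact_force: [0.3, 0.3, -0.3]
opening: 0.598
grasp_force: 0.0
```

play_rows:
  dp:
    - [0.2, 0, 0]
    - [0.4, -0.03, 0]
    - [0.6, -0.05, 0]
    - [0.8, -0.08, 0]
    - [1.0, -0.1, 0]
  rot:
    - [0, 0, 0]
    - [0, 0, 0]
    - [0, 0, 0]
    - [0, 0, 0]
    - [0, 0, 0]

```text
clock: 8.82
eef_pos: [500.6, 15.1, 31.0]
tcp_rot: [3.141, 0.0, 1.566]
contact_force: [-0.2, -1.5, 2.2]
opening: 0.604
grasp_force: 1.2
```

Run:
```python
from h import *
from rig import optics
go(457,300,31)
f=optics.grab_frame("side"); 
cv2.imwrite("pics/s6.png",cv2.resize(f["color"][150:330,250:450],None,fx=2.5,fy=2.5)[:,:,::-1])
```

```text
t 8.8167 [500.6  15.1  31. ] [3.141 0.    1.566] F [-0.2 -1.5  2.2] op 0.6043838886788971 dp [ 7.12 -1.13 -0.  ] rot [ 0.    0.   -0.05]
```

View pics/s6.png

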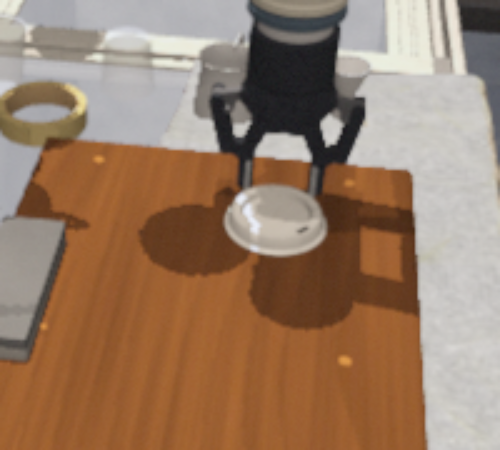

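The far lid is in the cradle at (275,220) in the crop. The slight force makes me check again after a short push.

play_rows:
  dp:
    - [0.2, -0.03, 0]
    - [0.4, -0.06, 0]
    - [0.6, -0.1, 0]
    - [0.8, -0.13, 0]
    - [1.0, -0.16, 0]
  rot:
    - [0, 0, 0]
    - [0, 0, 0]
    - [0, 0, 0]
    - [0, 0, 0]
    - [0, 0, 0]

```text
clock: 9.28
eef_pos: [494.2, 55.1, 30.8]
tcp_rot: [-3.142, 0.0, 1.565]
contact_force: [0.4, -0.8, 2.0]
opening: 0.601
grasp_force: 1.0
```

play_rows:
  dp:
    - [0.2, -0.03, 0]
    - [0.4, -0.06, 0]
    - [0.6, -0.1, 0]
    - [0.8, -0.13, 0]
    - [1.0, -0.16, 0]
  rot:
    - [0, 0, 0]
    - [0, 0, 0]
    - [0, 0, 0]
    - [0, 0, 0]
    - [0, 0, 0]

```text
clock: 9.7
eef_pos: [488.0, 95.2, 30.8]
tcp_rot: [-3.141, 0.0, 1.565]
contact_force: [0.3, 0.4, 1.4]
opening: 0.599
grasp_force: 1.0
```

Run:
```python
from h import *
from rig import optics
go(457,300,31)
f=optics.grab_frame("side"); 
w=optics.grab_frame("wrist")
a=cv2.resize(f["color"][180:340,270:430],(400,400)); b=cv2.resize(w["color"],(400,300)); b=cv2.copyMakeBorder(b,0,100,0,0,0)
cv2.imwrite("pics/s7.png",np.hstack([a,b])[:,:,::-1])
```

```text
t 9.7 [488.   95.2  30.8] [-3.141  0.     1.565] F [0.3 0.4 1.4] op 0.5988348768846676 dp [ 5.12 -0.8  -0.01] rot [-0.    0.   -0.05]
```

View pics/s7.png

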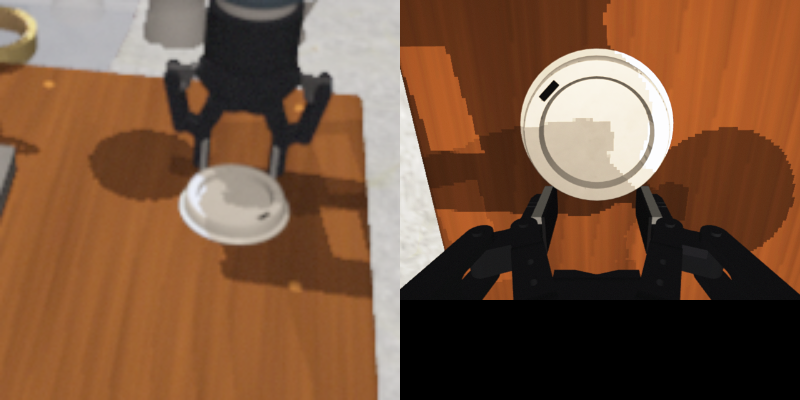

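The wrist view shows the far lid whole and centred in the cradle at (597,125), resting on both pads. I'll push on, checking by numbers.

play_rows:
  dp:
    - [0.25, -0.03, -0.01]
    - [0.5, -0.07, -0.01]
    - [0.75, -0.11, -0.01]
    - [1.0, -0.15, -0.01]
    - [1.25, -0.19, -0.01]
  rot:
    - [0, 0, 0]
    - [0, 0, 0]
    - [0, 0, 0]
    - [0, 0, 0]
    - [0, 0, 0]

```text
clock: 10.22
eef_pos: [480.6, 145.6, 31.2]
tcp_rot: [-3.142, -0.0, 1.565]
contact_force: [-1.0, -1.1, -0.0]
opening: 0.603
grasp_force: 0.0
```

play_rows:
  dp:
    - [0.25, -0.03, 0]
    - [0.5, -0.07, 0]
    - [0.75, -0.11, 0]
    - [1.0, -0.15, 0]
    - [1.25, -0.19, 0]
  rot:
    - [0, 0, 0]
    - [0, 0, 0]
    - [0, 0, 0]
    - [0, 0, 0]
    - [0, 0, 0]

```text
clock: 10.63
eef_pos: [473.3, 195.5, 31.2]
tcp_rot: [-3.142, 0.0, 1.565]
contact_force: [0.4, -0.3, 0.1]
opening: 0.602
grasp_force: 0.0
```

play_rows:
  dp:
    - [0.25, -0.03, 0]
    - [0.5, -0.07, 0]
    - [0.75, -0.11, 0]
    - [1.0, -0.15, 0]
    - [1.25, -0.19, 0]
  rot:
    - [0, 0, 0]
    - [0, 0, 0]
    - [0, 0, 0]
    - [0, 0, 0]
    - [0, 0, 0]

```text
clock: 11.05
eef_pos: [466.0, 245.5, 31.2]
tcp_rot: [-3.142, 0.0, 1.565]
contact_force: [0.2, 0.5, -0.3]
opening: 0.602
grasp_force: 0.1
```

play_rows:
  dp:
    - [0.25, -0.03, 0]
    - [0.5, -0.06, 0]
    - [0.75, -0.09, 0]
    - [1.0, -0.12, 0]
    - [1.25, -0.15, 0]
  rot:
    - [0, 0, 0]
    - [0, 0, 0]
    - [0, 0, 0]
    - [0, 0, 0]
    - [0, 0, 0]

```text
clock: 11.47
eef_pos: [460.3, 295.5, 31.2]
tcp_rot: [-3.142, 0.0, 1.565]
contact_force: [0.2, -0.2, 0.6]
opening: 0.602
grasp_force: 0.1
```

Run:
```python
from h import *
from rig import optics
go(457,397,31)
f=optics.grab_frame("side"); np.savez("s8.npz",**f)
for o in lids(f,[(310,285,420,365)]): print(*o)
```

```text
t 11.4667 [460.3 295.5  31.2] [-3.142  0.     1.565] F [ 0.2 -0.2  0.6] op 0.6017493009489117 dp [ 2.54 -0.1   0.  ] rot [-0.    0.   -0.05]
[372.4 338.7] 1833.0 [461.4 346.5  40. ] [90.2 98.2  0. ]
```

play_rows:
  dp:
    - [0.3, -0.01, 0]
    - [0.65, -0.03, 0]
    - [1.0, -0.05, 0]
    - [1.35, -0.07, 0]
    - [1.7, -0.1, 0]
  rot:
    - [0, 0, 0]
    - [0, 0, 0]
    - [0, 0, 0]
    - [0, 0, 0]
    - [0, 0, 0]

```text
clock: 11.93
eef_pos: [456.9, 364.2, 31.2]
tcp_rot: [3.141, -0.0, 1.565]
contact_force: [0.4, -1.6, 0.9]
opening: 0.602
grasp_force: 0.5
```

play_rows:
  dp:
    - [0.35, 0, 0]
    - [0.7, 0, 0]
    - [0.85, 0, 0]
    - [0.85, 0, 0]
    - [0.85, 0, 0]
  rot:
    - [0, 0, 0]
    - [0, 0, 0]
    - [0, 0, 0]
    - [0, 0, 0]
    - [0, 0, 0]

```text
clock: 12.35
eef_pos: [456.8, 396.7, 31.0]
tcp_rot: [-3.141, 0.0, 1.566]
contact_force: [0.0, -0.2, 0.3]
opening: 0.601
grasp_force: 0.0
```

play_rows:
  dp:
    - [0, 0, -1]
    - [0, 0, -2]
    - [-1, 0, -3]
    - [-2, 0, -4]
    - [-3, 0, -4]
  rot:
    - [0, 0, 0]
    - [0, 0, 0]
    - [0, 0, 0]
    - [0, 0, 0]
    - [0, 0, 0]

```text
clock: 12.77
eef_pos: [457.7, 298.5, 187.3]
tcp_rot: [3.138, -0.003, 1.566]
contact_force: [1.9, 0.5, 0.8]
opening: 0.597
grasp_force: 0.0
```

play_rows:
  dp:
    - [-1, 0, 0]
    - [-2, 0, 0]
    - [-2.5, 0, 0]
    - [-2.5, 0, 0]
    - [-2.5, 0, 0]
  rot:
    - [0, 0, 0]
    - [0, 0, 0]
    - [0, 0, 0]
    - [0, 0, 0]
    - [0, 0, 0]

```text
clock: 13.18
eef_pos: [455.8, 196.7, 183.9]
tcp_rot: [-3.142, -0.0, 1.562]
contact_force: [1.0, -0.0, -0.7]
opening: 0.6
grasp_force: 0.0
```

Run:
```python
from h import *
from rig import optics
go(457,200,190)
f=optics.grab_frame("side"); g=optics.grab_frame("scene"); S=dict(np.load("side.npz")); C=dict(np.load("scene.npz"))
for n,a,b in(("side",f,S),("scene",g,C)):
    d=np.abs(a["color"].astype(int)-b["color"]).sum(2)
    h=cv2.cvtColor(a["color"],cv2.COLOR_RGB2HSV); m=cv2.inRange(h,(0,0,100),(180,90,255))*(d>60).astype(np.uint8)
    for c in cv2.findContours(m,0,2)[0]:
        if cv2.contourArea(c)>60: print(n,cv2.boundingRect(c),cv2.contourArea(c))
```

```text
t 13.1833 [455.8 196.7 183.9] [-3.142 -0.     1.562] F [ 1.  -0.  -0.7] op 0.5998972941152637 dp [ 0.08  0.03 -0.15] rot [-0.   -0.   -0.08]
side (458, 459, 17, 21) 156.5
side (335, 446, 55, 34) 1472.0
side (422, 345, 40, 11) 228.0
side (574, 289, 66, 24) 758.5
side (604, 272, 36, 19) 303.0
side (501, 184, 102, 117) 3648.0
side (381, 124, 40, 11) 188.0
side (541, 119, 40, 59) 505.0
side (529, 110, 12, 29) 171.5
side (576, 87, 24, 47) 271.5
side (588, 77, 52, 94) 2970.0
side (596, 0, 42, 88) 984.5
side (368, 0, 141, 119) 6295.0
scene (486, 401, 139, 79) 3678.5
scene (209, 371, 39, 23) 387.0
scene (451, 338, 136, 108) 3235.0
scene (311, 335, 23, 24) 148.0
scene (629, 289, 11, 16) 88.5
scene (539, 279, 101, 93) 864.5
scene (621, 220, 19, 51) 608.5
scene (627, 184, 13, 31) 273.5
scene (630, 170, 10, 12) 77.0
scene (550, 166, 78, 146) 5008.5
scene (590, 160, 28, 13) 85.5
scene (608, 87, 32, 83) 422.5
scene (310, 60, 9, 33) 83.0
scene (324, 44, 41, 31) 420.5
scene (315, 39, 138, 117) 3575.0
scene (345, 32, 27, 12) 80.5
scene (373, 28, 31, 9) 139.5
scene (449, 10, 54, 26) 369.0
scene (554, 0, 86, 149) 8694.5
scene (478, 0, 112, 310) 9771.5
scene (471, 0, 29, 11) 131.5
scene (393, 0, 77, 37) 699.5
```

Run:
```python
from h import *
from rig import optics
f=optics.grab_frame("side"); g=optics.grab_frame("scene"); S=dict(np.load("s8.npz"))
def wh(a,x0,y0,x1,y1):
    m=cv2.inRange(cv2.cvtColor(a["color"],cv2.COLOR_RGB2HSV),(0,0,70),(180,90,255))[y0:y1,x0:x1]
    return [(cv2.boundingRect(c),cv2.contourArea(c)) for c in cv2.findContours(m,0,2)[0] if cv2.contourArea(c)>15]
print("before",wh(S,315,385,415,480)); print("now",wh(f,315,385,415,480)); print("scene",wh(g,185,330,290,415))
print("board now",wh(f,290,215,410,350))
w=f["color"][440:480:3,362]; print(w.tolist()); print(S["color"][440:480:3,362].tolist())
```

```text
before [((21, 70, 54, 25), 957.5)]
now [((20, 61, 55, 34), 1472.0)]
scene [((0, 67, 11, 18), 52.5), ((25, 41, 38, 23), 386.0), ((4, 0, 23, 9), 87.5), ((0, 0, 4, 11), 16.0)]
board now [((113, 0, 5, 8), 17.5)]
[[52, 146, 237], [49, 145, 236], [206, 220, 247], [207, 205, 201], [188, 178, 166], [238, 241, 250], [239, 242, 251], [239, 241, 250], [238, 241, 250], [238, 241, 250], [238, 241, 250], [238, 241, 250], [238, 241, 250], [237, 241, 250]]
[[45, 136, 226], [42, 139, 229], [47, 139, 230], [51, 142, 231], [49, 141, 231], [177, 194, 236], [218, 218, 222], [192, 182, 169], [232, 235, 244], [231, 234, 244], [232, 235, 244], [232, 235, 244], [232, 235, 244], [232, 234, 244]]
```

The white in the tub rose by about one lid height, so the second lid is stacked on the first. The board is empty, so I'm handing in.

```bash
python3 -c "
from rig import r
print(r.sign_off())"
```

```text
the job is handed in; nothing more can be done
None
```

I slid both lids along the board and over its left edge into the blue tub, near lid first, and handed the job in at about 13 s of the 48 s. I saw the first lid in the tub; the second I inferred from the stack in the tub growing by about one lid and from the board being clear. The gripper tapped the board once at about 15 N, and I didn't check the other items individually.

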